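Brace the free-spinning turntable with a brick and tighten its clamp handle

ROBOT

A 7-joint arm with a two-finger parallel gripper is mounted at the origin on the work surface. World frame = base frame: x ahead of the robot, y to its left, z up, the work surface at z = 0. Lengths are in m, angles in rad, forces in N, time in s.
With the tool pointing down it reaches from about 0.4 to 0.85 m from the base axis. Payload 6.9 kg.
Tool frame: the origin (TCP) lies midway between the tips of the shut fingers; the grasp point (between the pads) lies behind it (ctrl.pinch_z is the z of the grasp point in the tool frame, in m); z points along the fingers, y is the line along which they close (so a half turn about z gives the same grasp; the last joint's range is limited). The gripper opens to 85 mm and grips with 20 to 120 N. Pads are 22 mm wide; open, the fingers measure 114 mm over their backs; the gripper's body (76 mm by 85 mm) begins 54 mm behind the grasp point. The pads swing forward as they close: fully open they stand 13 mm farther back than shut.
Start: joints at [-1.153, 0.507, -0.238, 1.5, 0.126, 1.149, -0.155], TCP at [0.192, 0.595, 0.203] pointing down, gripper open.
Joint ranges: [-3.08, 3.08], [-0.24, 2.05], [-1.43, 1.35], [0, 2.5], [-1.52, 4.66], [0.17, 1.96], [-2.89, 2.89]. Speed limits (rad/s): [2.39, 2.39, 3.14, 3.14, 3.14, 3.14, 3.14].

INTERFACE

Orientations are given as a unit quaternion [w, x, y, z].
In Python, from station import ctrl, get_state, vision, ticket, models gives the robot as it stands. Calls block until the motion is done:
- ctrl.movep(position, orientation): joint-space move of the TCP to a pose.
- ctrl.movel(position, frame=None, max_speed=0.15): straight line of the TCP; frame=None keeps the orientation; max_speed is the mean speed in m/s.
- ctrl.set_joints(angles): joint-space move.
- ctrl.ungrasp() and ctrl.close_gripper(force=None): open the fingers fully, or close them until they stop; force is the grip in N (None keeps the last).
- ctrl.pause(seconds).
- ctrl.ik(position, orientation): joint angles nearest the present ones, or None.
- get_state(): the state.
- vision.grab_frame(name): name is "scene" or "top" or "wrist"; returns (picture, depth): 420x560x3 uint8, blue, green, red; 420x560 float32, m along the optical axis (not along the pixel's ray), 0 where there is no reading.
- vision.camera_info(name): a dict with "mtx" (3x3 intrinsics, pixels), "dist_coeffs" ([k1, k2, p1, p2, k3] as OpenCV has them; the pictures are not rectified), "R" (3x3) and "t" (3): a world point X has camera coordinates R X + t; the wrist camera has in their place "hand_eye" (4x4, takes a point from camera to tool coordinates, whose origin is the TCP and whose axes are the flange's). Camera axes: x right, y down, z forward; pixel columns grow to the right and rows downward; lengths in m; the calibration is good to about 2 mm. A picture is of the moment at which its call begins: read the wrist's pose just before it. camera_info takes no time and is no camera call.
A pose or a line that the arm cannot do raises ctrl.Unreachable and nothing moves.
- ticket.close_job(): hands the job in; it is judged then, once.
Trained networks look in the newest picture that a camera, given by its name, has taken for a name from the list of things; names that differ only in an ending like _2 or _b are one class to them, and where a whole thing is asked for, a point or a joint stands for the part that bears it (a point fixed in the world has none). Each returns a list of dicts, best first, with "p" (0 to 1); they miss things now and then, are a little off and sometimes report something else, mostly with a low value. They report only what shows in the picture. A call takes as long as a camera call. They do not tell look-alikes from the thing itself.
- models.recognise(camera, target): "point" ([column, row] in pixels, amid what is visible of it).
- models.masks_of(camera, target): "mask" (420x560 bool, what is visible of it) and "point" ([column, row] in pixels, amid what is visible of it).
The state is a dict: "time": time; "qpos": joint angles; "qd": joint speeds; "tau": joint torques, N m; "tcp_pos": TCP position; "eef_rot": TCP orientation; "contact_force": force on the tool from outside, world axes, zero at the start; "wrist_torque": the same for the moment, N m; "width": finger opening in m; "gripper_force": force on a finger pad.
Only numpy, scipy, OpenCV 4.12 (cv2) and the standard library are available. Lean on these libraries where they do the work, as an engineer would, in place of code of your own. Each camera call takes 0.05 s, during which the arm holds its last target. There are 200 camera calls.

TASK

The black clamp handle on the small steel turntable is loose, but the turntable spins freely, so the handle cannot be tightened on its own. Slide the dark half brick along the bench, without lifting it, between the two low rails until it sits squarely against the end stop, so that it blocks the turntable's arm. Then turn the handle clockwise, seen from above, until it is fully home with its longer end pointing along the arm; leave the brick against its stop and the tin, calliper, concrete cube and brush where they are.

Things in the scene. Friction and masses are not known exactly. Their poses are not given: they have to be found in the camera images.
- jig: Fixed turntable stand with a brick dock, all below 38 mm. Origin on the spindle axis at bench level, z up. The dock is a floorless channel open to -y: two steel rails 30 mm high, 12 mm thick, inner faces at x = -122 and -4 mm, straight from y = -72 to -152 mm, then flaring out at 0.3 rad to a mouth about 153 mm wide at y = -209 mm; end stop 30 mm high with its face at y = -75 mm.
- dock (a point): Where the brick's origin lies when fully home: jig frame (-63, -130, 0) mm, axes as the jig's (y = pushing direction, towards the stop). The channel leaves the brick 8 mm on each side; caught on a rail it jams and must be turned straight by a push near one rear corner.
- brick: Loose dark half-burnt half brick, 102 mm (x) by 110 mm (y) by 65 mm high, about 0.95 kg, too wide to grip. Origin at the centre of its underside. Stands in front of the dock's mouth with its +y face towards the stop; friction with the tiles about 0.6 to 1.2 (5 to 12 N to slide).
- carrier (a joint): Turn of the steel turntable on its spindle, rad, clockwise from above positive, endless, almost frictionless. Disc of radius 60 mm and one arm 20 mm wide, both z = 42 to 56 mm; arm end 150 mm from the axis. At value c the arm points at angle -0.9 - c from the jig's x axis (counter-clockwise positive). It clears the rails and meets the docked brick's +x face at c = 0.55 to 0.9.
- bar_tip (a point): Centre of the end face of the turntable's arm, 49 mm above the bench; x axis outward along the arm. Pressed clockwise against the docked brick, the arm points about along the jig's -y axis and the brick is held by the rail on its other side.
- handle (a joint): Turn of the black clamp handle relative to the turntable, rad, clockwise from above positive: 0 loose, 1.40 home (hard stop). 0.25 N m of friction against the turntable: it carries the turntable round unless that is blocked, and stays where it is left. At value h its longer end points 1.40 - h counter-clockwise of the arm; at 1.40 it lies along the arm.
- handle_grip (a point): Point on the spindle axis in the middle of the handle's grip bar, 81 mm above the bench; x axis along the bar to its longer end. The bar is 16 mm wide and 28 mm high (z = 67 to 95 mm), from 35 mm behind the axis to 60 mm before it, with the disc's top at z = 56 mm below.
- tin: Bystander: zinc sample tin, 72 mm across, 85 mm high; origin under its centre.
- calliper: Bystander: flat blue calliper, 150 mm long, 12 mm high; origin under its middle.
- cube: Bystander: concrete test cube, 90 mm.
- brush: Bystander: hand brush lying flat.
Things that resemble listed ones, but are neither listed nor needed, are in the scene too. What is shaped like the brick but blue is not meant.

How it is judged:
By the outcome, as a careful person would: the job done as asked, in the order asked, and still so for the second after the job is handed in, with the robot touching nothing.
It also fails if it takes over 72 s, if anything falls off the work surface, if the arm or the gripper's body presses on something with over 40 N, if the wrist force passes 120 N, or if a joint passes its speed limit or range.

## Working session

There is one attempt and no reset: what is moved stays moved. The work goes in short steps, each a Python script; the robot and the scene stay as the last script left them, time stands still between calls to the robot, and variables do not carry over. Pictures are saved under pics/ and viewed, at most 10 in all, crops included, and the job is handed in when it is done.

```bash
ls; mkdir -p pics
python3 - <<'E'
from station import ctrl,get_state,vision
import cv2,numpy as np
s=get_state();print(s['time'],s['tcp_pos'],s['eef_rot'],ctrl.pinch_z,s['width'])
for n in('scene','top'):
    im,d=vision.grab_frame(n);cv2.imwrite(f'pics/{n}0.png',im);np.savez(f'{n}0.npz',im=im,d=d)
    print(n,vision.camera_info(n))
E
```

```text
pics
0.0 [0.19220553 0.59413045 0.20262406] [-1.30310932e-04  1.55734453e-01  9.87798551e-01 -8.85972975e-04] -0.0187 0.0853388954353808
scene {'mtx': array([[487.00610254,   0.        , 276.87184302],
       [  0.        , 487.00610254, 214.82836505],
       [  0.        ,   0.        ,   1.        ]]), 'dist_coeffs': array([-0.14481594,  0.        ,  0.        ,  0.        ,  0.        ]), 'R': array([[-0.81212191,  0.58344862,  0.00676048],
       [ 0.40372391,  0.57024665, -0.71541999],
       [-0.42126595, -0.57827888, -0.69866196]]), 't': array([ 0.42368768, -0.21266233,  1.88710767])}
top {'mtx': array([[381.17114058,   0.        , 277.77789121],
       [  0.        , 381.17114058, 212.70452118],
       [  0.        ,   0.        ,   1.        ]]), 'dist_coeffs': array([-0.09487906,  0.        ,  0.        ,  0.        ,  0.        ]), 'R': array([[ 0.02579382, -0.99917423,  0.03139333],
       [-0.99285805, -0.02926461, -0.11565673],
       [ 0.11647994, -0.02818589, -0.99279302]]), 't': array([0.00978674, 0.56125376, 1.12593966])}
```

View pics/scene0.png

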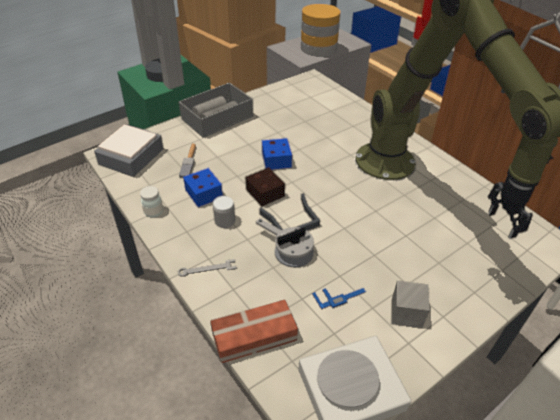

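View pics/top0.png

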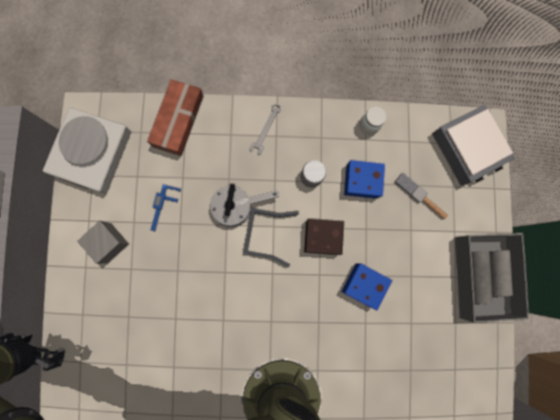

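The scene holds the dark brick at top (324,237); the blue look-alikes are at (365,179) and (368,286). Only the dark one fits the description, and it stands before the dock mouth. The turntable is at (231,205) with its arm pointing right to (277,195). The tin is at (314,172). Next I measure and confirm on a crop.

```bash
cat > h.py <<'E'
from station import ctrl,get_state,vision,ticket,models
import cv2,numpy as np
def cloud(d,info,T=None):
    v,u=np.mgrid[0:420,0:560]
    n=cv2.undistortPoints(np.stack([u,v],-1).reshape(-1,1,2).astype(float),info['mtx'],info['dist_coeffs']).reshape(420,560,2)
    P=np.dstack([n*d[...,None],d])
    if T is None: return (P-info['t'])@info['R']
    return P@T[:3,:3].T+T[:3,3]
E
python3 - <<'E'
from h import *
z=np.load('top0.npz');im,d=z['im'],z['d'];W=cloud(d,vision.camera_info('top'))
for n,(u,v) in dict(table=(330,330),brick=(324,237),disc=(222,213),tin=(314,172)).items(): print(n,W[v-1:v+2,u-1:u+2].reshape(-1,3).mean(0).round(4))
Z=W[...,2]
def rect(m,name):
    p=W[m][:,:2].astype(np.float32); r=cv2.minAreaRect(p); print(name,len(p),np.round(r[0],4),np.round(r[1],4),round(r[2],1)); return p
roi=np.zeros((420,560),bool);roi[205:265,295:350]=1
rect(roi&(Z>.055)&(Z<.075),'brick')
roi[:]=0;roi[175:275,200:310]=1
b=rect(roi&(Z>.075)&(Z<.11),'handle')
disc=rect(roi&(Z>.044)&(Z<.066),'disc+arm')
roi[:]=0;roi[200:275,240:302]=1
rl=roi&(Z>.02)&(Z<.04);
np.save('rails.npy',W[rl])
roi[:]=0;roi[160:190,300:330]=1;rect(roi&(Z>.075),'tin')
c=cv2.resize(im[155:280,195:355],None,fx=5,fy=4.8,interpolation=cv2.INTER_CUBIC);cv2.imwrite('pics/crop1.png',cv2.resize(im[155:275,195:355],(800,600),interpolation=cv2.INTER_CUBIC))
# height map ortho
H=np.zeros((300,400,3),np.uint8)
x=((0.75-W[...,0])/.0015).astype(int);y=((.2-W[...,1])/.0015).astype(int)
E
```

```text
table [ 0.2075 -0.1452 -0.002 ]
brick [ 0.4889 -0.1119  0.0653]
disc [0.5523 0.1915 0.0559]
tin [ 0.6786 -0.077   0.085 ]
brick 1282 [ 0.4919 -0.1138] [0.111 0.102] 87.3
handle 235 [0.6353 0.0725] [0.0847 0.2729] 25.2
disc+arm 1379 [0.5585 0.0807] [0.233  0.2963] 0.6
tin 412 [ 0.5638 -0.0305] [0.0652 0.3212] 68.8
```

View pics/crop1.png

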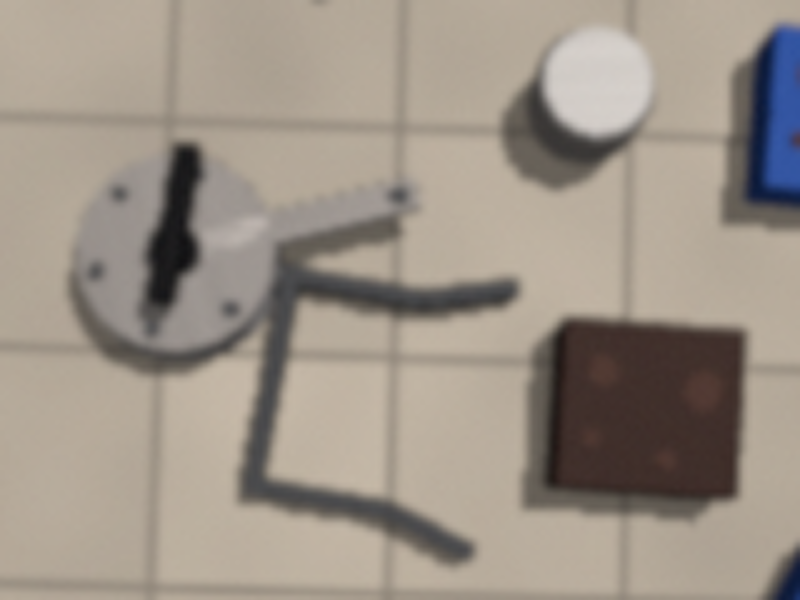

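The crop confirms the dark brick at (648,410), slightly turned. The rails run left from the mouth, and the stop is at (265,390). I fit the jig pose next.

Run:
```python
from h import *
from scipy.optimize import least_squares
z=np.load('top0.npz');im,d=z['im'],z['d'];W=cloud(d,vision.camera_info('top'));Z=W[...,2]
def sel(u0,v0,u1,v1,lo,hi):
    m=np.zeros((420,560),bool);m[v0:v1,u0:u1]=1;m&=(Z>lo)&(Z<hi)
    m=cv2.morphologyEx(m.astype(np.uint8),cv2.MORPH_OPEN,np.ones((2,2)))>0
    return W[m]
disc=sel(205,180,260,235,.050,.060)[:,:2].astype(np.float32)
c0=np.array([.565,.125])
for _ in range(3):
    q=disc[np.linalg.norm(disc-c0,axis=1)<.066]; c,r=cv2.minEnclosingCircle(q); c0=np.array(c)
print('disc',c0,r,len(q))
arm=sel(245,185,285,212,.046,.062); a=arm[:,:2]-c0; a=a[np.linalg.norm(a,axis=1)>.075]
print('arm',len(a),a.mean(0),np.arctan2(*a.mean(0)[::-1]),np.linalg.norm(a,axis=1).max())
h=sel(215,175,245,230,.080,.105);hp=h[:,:2].astype(np.float32)
print('handle',len(hp),cv2.minAreaRect(hp),h[:,2].mean(), hp.mean(0)-c0, 'z',np.median(h[:,2]))
t=sel(295,155,335,195,.078,.095);print('tin',cv2.minEnclosingCircle(t[:,:2].astype(np.float32)))
r=sel(240,203,302,275,.022,.037)[:,:2]
print('rails',len(r))
# model: segments at rail centrelines (jig frame)
f=np.array([np.sin(.3),-np.cos(.3)])*.06
seg=[((.002,-.069),(.002,-.152)),((.002,-.152),(.002+f[0],-.152+f[1])),((-.128,-.069),(-.128,-.152)),((-.128,-.152),(-.128-f[0],-.152+f[1])),((-.122,-.069),(-.004,-.069))]
seg=np.array(seg)
def dist(p):
    c,s=np.cos(p[2]),np.sin(p[2]);q=(r-p[:2])@np.array([[c,-s],[s,c]])
    D=[]
    for A,B in seg:
        t=np.clip((q-A)@(B-A)/((B-A)@(B-A)),0,1);D.append(np.linalg.norm(q-A-t[:,None]*(B-A),axis=1))
    return np.maximum(np.min(D,0)-.0,0)
o=least_squares(dist,[*c0,-.13],loss='soft_l1',f_scale=.005);print('jig',o.x,'res',np.median(o.fun))
p=o.x;c,s=np.cos(p[2]),np.sin(p[2]);R=np.array([[c,-s],[s,c]])
print('dock',p[:2]+R@[-.063,-.130])
b=sel(300,210,350,262,.058,.072)[:,:2].astype(np.float32);print('brick',cv2.minAreaRect(b))
print('brick in jig',(np.array(cv2.minAreaRect(b)[0])-p[:2])@R)
for n in ('brick','tin','calliper','cube','brush'):
    print(n,[(round(k['p'],2),np.round(k['point'])) for k in models.recognise('top',n)])
```

```text
disc [0.56722665 0.13212469] 0.06504616141319275 689
arm 103 [ 0.04391677 -0.08720124] -1.10425251189143 0.1257771091110475
handle 198 ((0.595185399055481, 0.16546180844306946), (0.014916629530489445, 0.10587641596794128), 81.53217315673828) 0.08718111100328205 [0.01999217 0.03420122] z 0.0932776541155407
tin ((0.5712707042694092, -0.032577767968177795), 0.1713961660861969)
rails 549
jig [ 0.57459278  0.16859978 -0.1465931 ] res 0.0027784983515384484
dock [0.49327957 0.04919643]
brick ((0.4864651560783386, -0.06309899687767029), (0.10882451385259628, 0.24790732562541962), 2.9037327766418457)
brick in jig [-0.05333849 -0.24208637]
brick [(0.69, array([324., 236.])), (0.64, array([362., 178.])), (0.56, array([367., 286.]))]
tin [(0.91, array([312., 171.]))]
calliper [(0.62, array([160., 200.]))]
cube [(0.76, array([101., 244.])), (0.37, array([327., 236.]))]
brush [(0.59, array([416., 192.]))]
```

```bash
cat >> h.py <<'E'
from scipy.optimize import least_squares
def smooth(d,tol=.006):
    k=np.ones((3,3));return (cv2.dilate(d,k)-cv2.erode(d,k)<tol)
def inn(W,c,r,lo,hi,ok):
    return W[ok&(np.linalg.norm(W[...,:2]-c,axis=-1)<r)&(W[...,2]>lo)&(W[...,2]<hi)]
def coverage(pts,c0):
    pass
def look(cam,T=None,im_d=None):
    im,d=im_d if im_d else vision.grab_frame(cam)
    i=vision.camera_info(cam)
    return im,d,cloud(d,i,None if T is None else T@i['hand_eye'])
f_=np.array([np.sin(.3),-np.cos(.3)])*.06
SEG=np.array([((.002,-.069),(.002,-.152)),((.002,-.152),(.002+f_[0],-.152+f_[1])),((-.128,-.069),(-.128,-.152)),((-.128,-.152),(-.128-f_[0],-.152+f_[1])),((-.122,-.069),(-.004,-.069))])
def rot(a): c,s=np.cos(a),np.sin(a);return np.array([[c,-s],[s,c]])
def fitjig(r,disc,x0):
    def F(p):
        q=(r-p[:2])@rot(p[2]);D=[]
        for A,B in SEG:
            t=np.clip((q-A)@(B-A)/((B-A)@(B-A)),0,1);D.append(np.linalg.norm(q-A-t[:,None]*(B-A),axis=1))
        D=np.maximum(np.min(D,0)-.004,0)
        e=np.maximum(np.linalg.norm(disc-p[:2],axis=1)-.060,0)
        return np.r_[D,e]
    return least_squares(F,x0,loss='soft_l1',f_scale=.003)
E
cat > m.py <<'E'
from h import *
P={}
for cam in('top','scene'):
    z=np.load(cam+'0.npz');im,d,W=look(cam,None,(z['im'],z['d']))
    ok=smooth(d,.012)
    ax=np.array([.582,.168])
    disc=inn(W,ax,.075,.050,.061,ok)[:,:2]
    hd=inn(W,ax,.075,.088,.1,ok)[:,:2]
    r=inn(W,np.array([.5,.03]),.14,.022,.036,smooth(d,.05))[:,:2]
    r=r[(r[:,1]<.12)]
    o=fitjig(r,disc,[.5746,.1686,-.1466]);print(cam,'jig',o.x.round(4),len(r),len(disc),o.cost)
    rr=cv2.minAreaRect(hd.astype(np.float32));print(' handle',rr,len(hd),hd.mean(0))
    R=rot(o.x[2]);
    a=inn(W,ax,.16,.050,.061,smooth(d,.03))[:,:2]-o.x[:2];q=a@R
    a=a[(np.linalg.norm(a,axis=1)>.07)&(q[:,1]<0)];print(' arm angle',len(a),np.median(np.arctan2(a[:,1],a[:,0])))
    b=inn(W,np.array([.488,-.112]),.085,.060,.071,ok)[:,:2]
    rb=cv2.minAreaRect(b.astype(np.float32));print(' brick',rb,'in jig',(np.array(rb[0])-o.x[:2])@R, np.linalg.norm(b.mean(0)-rb[0]))
    t=inn(W,np.array([.6786,-.077]),.06,.08,.09,ok)[:,:2];print(' tin',cv2.minEnclosingCircle(t.astype(np.float32)),'jig',(t.mean(0)-o.x[:2])@R)
E
python3 m.py
```

```text
top jig [ 0.5806  0.1679 -0.1706] 511 776 0.0006161622143041554
 handle ((0.5894436836242676, 0.16885918378829956), (0.009886955842375755, 0.08876386284828186), 81.53217315673828) 107 [0.58926712 0.16876982]
 arm angle 107 -1.3202420248419497
 brick ((0.49191826581954956, -0.11317744851112366), (0.10501193255186081, 0.09594739228487015), 86.99749755859375) in jig [-0.03971255 -0.29207684] 0.000710127818019573
 tin ((0.6823529005050659, -0.07610531896352768), 0.03068459779024124) jig [ 0.14181332 -0.22424527]
scene jig [ 0.5859  0.1586 -0.2147] 280 236 0.013197174389103892
 handle ((0.595474362373352, 0.17143510282039642), (0.017285719513893127, 0.07809852063655853), 80.34564971923828) 50 [0.60366888 0.17070034]
 arm angle 71 -1.2701965783521318
 brick ((0.4967060685157776, -0.11228890717029572), (0.10847442597150803, 0.09490451216697693), 89.54354095458984) in jig [-0.02942713 -0.28364354] 0.017968697895244603
 tin ((0.6862653493881226, -0.0753154456615448), 0.03058622032403946) jig [ 0.14464275 -0.21078532]
```

```bash
cat >> h.py <<'E'
def q(a): return [0,np.cos(a/2),np.sin(a/2),0]   # tool down, tool x at world angle a
def Ttool():
    from scipy.spatial.transform import Rotation as Ro
    s=get_state();w,x,y,z=s['eef_rot'];T=np.eye(4);T[:3,:3]=Ro.from_quat([x,y,z,w]).as_matrix();T[:3,3]=s['tcp_pos'];return T
E
cat > look.py <<'E'
from h import *
import sys
def analyse(name,brick0,wrist=True,x0=[.5806,.1679,-.1706]):
    T=Ttool() if wrist else None
    im,d,W=look('wrist' if wrist else 'top',T);cv2.imwrite(f'pics/{name}.png',im);np.savez(name+'.npz',im=im,d=d,W=W)
    ok=smooth(d,.012);ax=np.array(x0[:2])
    disc=inn(W,ax,.075,.050,.061,ok)[:,:2]
    r=inn(W,np.array([.5,.03]),.15,.022,.036,smooth(d,.05))[:,:2]; r=r[r[:,1]<.12]
    r=r[np.linalg.norm(r-brick0,axis=1)>.085]
    o=fitjig(r,disc,x0);print(name,'jig',o.x.round(4),len(r),len(disc),o.cost)
    R=rot(o.x[2])
    b=inn(W,np.array(brick0),.085,.058,.072,ok)[:,:2]
    if len(b)>20:
        rb=cv2.minAreaRect(b.astype(np.float32));print(' brick',rb,'in jig',((np.array(rb[0])-o.x[:2])@R).round(4))
    hd=inn(W,ax,.075,.088,.1,ok)[:,:2]
    if len(hd)>20: print(' handle',cv2.minAreaRect(hd.astype(np.float32)),len(hd))
    a=inn(W,ax,.16,.050,.061,ok)[:,:2]-o.x[:2];a=a[(np.linalg.norm(a,axis=1)>.07)&((a@R)[:,1]<0)&((a@R)[:,0]>-.035)]
    if len(a)>10: print(' arm jig angle',np.median(np.arctan2(a[:,1],a[:,0]))-o.x[2],len(a))
    return o.x
E
python3 - <<'E'
from look import *
for a in(-.17,-.17+np.pi,-.05+np.pi/2,-.05-np.pi/2):
    j=ctrl.ik([.5,-.18,.2],q(a)); k=ctrl.ik([.53,.0,.38],q(a));print(a,j,k)
k=ctrl.ik([.53,0,.38],q(np.pi/2-.1)); 
ctrl.movep([.53,0.,.38],q(np.pi/2-.1) if k is not None else q(-np.pi/2-.1))
print(get_state()['time'],get_state()['qpos'])
analyse('w1',[.492,-.113])
E
```

```text
-0.17 [-0.27077678  0.48490806  0.88211671  1.76076936 -0.41680336  1.09509027
 -0.99007242] [-0.49948345  0.3088277   0.66779701  1.40819185 -0.18998398  1.48943309
 -1.58027909]
2.971592653589793 [ 0.03071925  0.38291113  0.38648681  1.75737461 -0.1647091   1.03314318
  1.8773787 ] [-0.21979712  0.26712445  0.24576014  1.40481352 -0.06454478  1.47751407
  1.42439297]
1.5207963267948965 [-0.12941015  0.42105546  0.63385686  1.75925874 -0.28223304  1.0535563
  0.55389168] [-0.39696197  0.2875014   0.5064085   1.40700267 -0.13851805  1.48240111
  0.05417555]
-1.6207963267948966 [-0.38828502  0.5940279   1.1524479   1.76186744 -0.58603687  1.18032949
 -2.25401252] [-0.74130507  0.43233405  1.15266882  1.41063812 -0.39303978  1.5476414
 -2.80759667]
2.85 [-0.40168104  0.28876351  0.51052859  1.4071825  -0.14033925  1.48247224
  0.00592145]
w1 jig [ 0.5809  0.1678 -0.1692] 1915 4443 0.0029975127790309104
 brick ((0.49279558658599854, -0.11164964735507965), (0.10802848637104034, 0.09793028235435486), 87.38554382324219) in jig [-0.0398 -0.2903]
 handle ((0.5899032950401306, 0.1696152687072754), (0.014689505100250244, 0.0914735496044159), 82.04119873046875) 910
 arm jig angle -1.1497499281123378 548
```

View pics/w1.png

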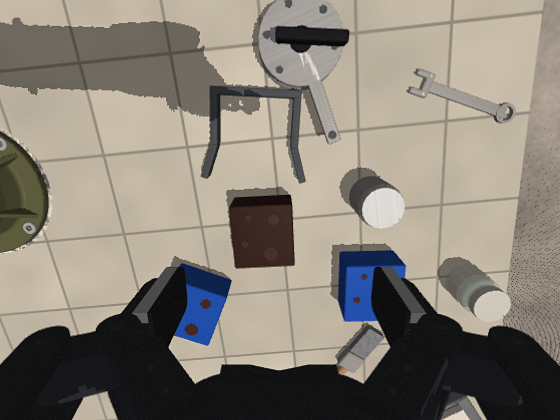

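```bash
cat >> h.py <<'E'
J=np.array([.5809,.1678,-.169]);RJ=rot(J[2])
def jw(p): return J[:2]+RJ@np.asarray(p)
def wj(p): return (np.asarray(p)-J[:2])@RJ
def tool_at(bx,by,th,back):   # brick pose in jig -> tool xy (world), tool x angle
    hd=np.array([-np.sin(th),np.cos(th)]);return jw(np.array([bx,by])-(.055+back)*hd), J[2]+th+np.pi/2
E
python3 - <<'E'
from h import *
W=np.load('w1.npz')['W'];s0=(-.0400,-.2905,.124)
xy,a=tool_at(*s0,.027)
R=rot(a);L=(W[...,:2]-xy)@R  # tool x,  y
m=(np.abs(L[...,0])<.02)&(np.abs(np.abs(L[...,1])-.05)<.012)&(W[...,2]>.02)&(W[...,2]<.1)
print('obst',m.sum(),xy,a)
near=W[(np.abs(L[...,0])<.05)&(np.abs(L[...,1])<.09)&(W[...,2]>.02)&(W[...,2]<.1)];print(np.unique(np.round((near[:,:2]-xy)@R,2),axis=0)[:30])
print(ctrl.ik([*xy,.012],q(a)))
E
```

```text
obst 0 [ 0.48891997 -0.1937505 ] 1.5257963267948966
[[-0.05  0.08]
 [-0.05  0.09]
 [-0.04  0.07]
 [-0.04  0.08]
 [-0.04  0.09]
 [-0.03  0.07]
 [-0.03  0.08]
 [-0.03  0.09]
 [-0.02  0.08]
 [-0.02  0.09]
 [ 0.03 -0.05]
 [ 0.03 -0.04]
 [ 0.03 -0.03]
 [ 0.03 -0.02]
 [ 0.03 -0.01]
 [ 0.03 -0.  ]
 [ 0.03  0.01]
 [ 0.03  0.02]
 [ 0.03  0.03]
 [ 0.03  0.04]
 [ 0.03  0.05]
 [ 0.04 -0.05]
 [ 0.04 -0.04]
 [ 0.04 -0.03]
 [ 0.04 -0.02]
 [ 0.04 -0.01]
 [ 0.04 -0.  ]
 [ 0.04  0.01]
 [ 0.04  0.02]
 [ 0.04  0.03]]
[ 0.05385735  0.63604346  0.42757112  1.99379002 -0.44865966  0.60391014
  0.73749483]
```

Clear to descend. I push in stages and watch the force.

Run:
```python
from look import *
def st(n):
    s=get_state();print(n,round(s['time'],2),wj(s['tcp_pos'][:2]).round(4),round(s['tcp_pos'][2],4),'F',np.round(RJ.T@s['contact_force'][:2],1),round(s['contact_force'][2],1))
xy,a=tool_at(-.0400,-.2905,.124,.027)
ctrl.movep([*xy,.12],q(a));st('above')
ctrl.movel([*xy,.012],q(a));st('down')
y0,y1,x0,x1=-.2905,-.195,-.040,-.063
for y in np.linspace(-.2905,-.215,6):
    u=(y-y0)/(y1-y0);D=y1-y0
    x=x0*(2*u**3-3*u**2+1)+x1*(3*u**2-2*u**3)+D*-.124*(u**3-2*u**2+u)
    v=np.clip((y+.26)/(.065),0,1);th=.124*(1-v*v*(3-2*v))
    xy,a=tool_at(x,y,th,.011)
    ctrl.movel([*xy,.012],q(a),max_speed=.06);st(f'{y:.3f} {x:.4f} {th:.3f}')
xy,a=tool_at(x,y,th,.011)
analyse('w2',jw([x,y]),x0=list(J))
print(ctrl.camera if hasattr(ctrl,'camera') else '')
analyse('t2',jw([x,y]),wrist=False,x0=list(J))
```

```text
above 4.14 [-0.0287 -0.371 ] 0.1207 F [-0.5  0.5] -0.3
down 5.01 [-0.0291 -0.3719] 0.0128 F [0.1 0. ] -0.1
-0.290 -0.0400 0.124 5.42 [-0.0318 -0.3551] 0.0123 F [0.5 0.2] -0.3
-0.275 -0.0429 0.124 5.83 [-0.0345 -0.3407] 0.0121 F [ 1.  -1.4] 0.8
-0.260 -0.0472 0.124 6.24 [-0.0391 -0.3254] 0.012 F [ 0.3 -0.8] 1.0
-0.245 -0.0522 0.108 6.66 [-0.0453 -0.3103] 0.012 F [ 0.9 -0.9] 1.3
-0.230 -0.0570 0.069 7.08 [-0.0527 -0.2955] 0.0119 F [ 0.1 -2.1] 0.5
-0.215 -0.0608 0.028 7.51 [-0.0592 -0.2805] 0.012 F [-0.2 -0.9] 1.6
w2 jig [ 0.5808  0.177  -0.1568] 1894 0 1.1355302456182687e-05
 brick ((0.48362109065055847, -0.04813453555107117), (0.11929025501012802, 0.1115638017654419), 82.26222229003906) in jig [-0.0608 -0.2375]

t2 jig [ 0.5817  0.1673 -0.1829] 424 842 0.0005767535874171661
 brick ((0.48484426736831665, -0.03132955729961395), (0.09956267476081848, 0.09516403079032898), 81.4265365600586) in jig [-0.0591 -0.2129]
 handle ((0.5895985960960388, 0.16857701539993286), (0.010093340650200844, 0.0887177363038063), 81.6849365234375) 92
 arm jig angle -1.1445679949272758 107
```

The brick tracks the plan: jig (-61,-213) mm and about 0.02 rad off. I continue to the stop.

Run:
```python
from look import *
def go(x,y,th,sp=.06):
    xy,a=tool_at(x,y,th,.013);ctrl.movel([*xy,.012],q(a),max_speed=sp)
    s=get_state();F=RJ.T@s['contact_force'][:2];print(f'{y:.4f}',round(s['time'],2),wj(s['tcp_pos'][:2]).round(4),'F',F.round(1),'M',np.round(s['wrist_torque'],2));return F
go(-.0622,-.198,.01);go(-.063,-.18,0)
for y in (-.165,-.150,-.140): 
    if abs(go(-.063,y,0)[1])>20: break
else:
    y=-.1355
    while y<-.123:
        if go(-.063,y,0,.03)[1]<-14: break
        y+=.0015
analyse('t3',jw([-.063,-.13]),wrist=False,x0=list(J))
```

```text
-0.1980 8.01 [-0.0616 -0.2655] F [ 0.1 -0.1] M [-0.1  -0.07  0.01]
-0.1800 8.46 [-0.0631 -0.2474] F [ 0.3 -0.1] M [-0.02  0.03  0.05]
-0.1650 8.86 [-0.0631 -0.2324] F [-0.7  0.4] M [ 0.03 -0.01  0.01]
-0.1500 9.26 [-0.0631 -0.2175] F [ 0. -0.] M [0.01 0.01 0.05]
-0.1400 9.57 [-0.063  -0.2076] F [ 0.8 -0.6] M [-0.07 -0.03  0.  ]
-0.1355 9.88 [-0.063  -0.2038] F [ 0.7 -3. ] M [-0.65  0.15 -0.08]
-0.1340 10.12 [-0.063  -0.2025] F [ 0.7 -4.7] M [-0.95  0.24 -0.05]
-0.1325 10.38 [-0.063  -0.2007] F [ 0.3 -4.9] M [-0.99  0.22  0.05]
-0.1310 10.62 [-0.063  -0.1991] F [-0.2 -5.3] M [-0.89  0.23  0.04]
-0.1295 10.88 [-0.063  -0.1975] F [ 0.2 -4.9] M [-0.84  0.19 -0.1 ]
-0.1280 11.12 [-0.063  -0.1959] F [ 0.1 -4.2] M [-0.86  0.18 -0.01]
-0.1265 11.38 [-0.0629 -0.1953] F [ 0.4 -7.3] M [-1.4   0.14  0.24]
-0.1250 11.62 [-0.0628 -0.1953] F [  1.5 -12.1] M [-2.2   0.39  0.53]
-0.1235 11.88 [-0.0628 -0.1952] F [ -0.9 -15.5] M [-3.04  0.68  0.73]
t3 jig [ 0.582   0.1654 -0.2133] 28 800 0.0003333912990550737
 brick ((0.5006312131881714, 0.07020054757595062), (0.06346575915813446, 0.09486944228410721), 80.23707580566406) in jig [-0.0594 -0.1102]
 handle ((0.5892277359962463, 0.16902771592140198), (0.0093842763453722, 0.088406503200531), 81.88450622558594) 105
 arm jig angle -1.113515651926405 106
```

It is against the stop: the force rises with no motion. I retreat and check squareness from above.

Run:
```python
from look import *
xy,a=tool_at(-.063,-.165,0,.013);ctrl.movel([*xy,.012],q(a))
ctrl.movel([*xy,.15],q(a))
ctrl.movep([*jw([-.03,.06]),.36],q(J[2]+np.pi/2));print(get_state()['time'],get_state()['qpos'].round(2))
analyse('w3',jw([-.063,-.13]),x0=list(J))
```

```text
14.775 [-0.85  0.48  0.76  1.25 -0.32  1.53 -0.31]
w3 jig [ 0.5802  0.1673 -0.1624] 243 3100 0.0017144175562152208
 brick ((0.4980182945728302, 0.05293921008706093), (0.10870040953159332, 0.09758855402469635), 80.66388702392578) in jig [-0.0626 -0.1261]
 handle ((0.5904517769813538, 0.17127923667430878), (0.014229568652808666, 0.09148889780044556), 81.89242553710938) 634
 arm jig angle -1.1427803066874196 391
```

View pics/w3.png

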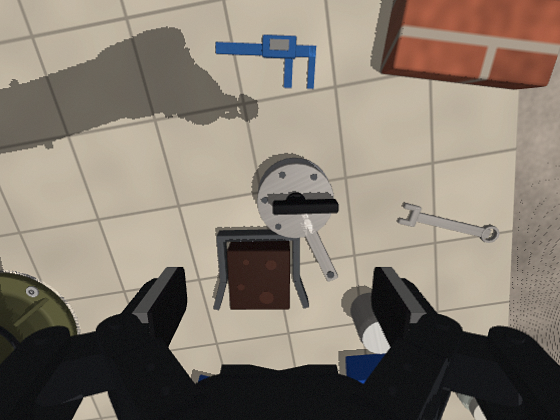

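The picture shows the brick (260,275) square in the channel against the stop, and the handle (305,207) points right. I grip the handle next.

```bash
cat >> h.py <<'E'
AX=np.array([.5797,.1692])
def st(n=''):
    s=get_state();print(n,round(s['time'],2),s['tcp_pos'].round(4),'w',round(s['width'],4),'gf',round(s['gripper_force'],1),'F',np.round(s['contact_force'],1),'M',np.round(s['wrist_torque'],2),'q7',round(s['qpos'][6],2));return s
E
python3 - <<'E'
from h import *
a=np.pi-.141
for b in np.linspace(a,a-1.8,7): 
    k=ctrl.ik([*AX,.064],q(b));print(round(b,2),None if k is None else k.round(2))
ctrl.movep([*AX,.16],q(a));st('above')
ctrl.movel([*AX,.065],q(a),max_speed=.1);st('down')
ctrl.close_gripper(60);st('grip')
E
```

```text
3.0 [-0.5   0.63  0.28  1.74 -0.22  0.81  1.32]
2.7 [-0.53  0.63  0.34  1.74 -0.28  0.81  1.07]
2.4 [-0.57  0.64  0.41  1.74 -0.33  0.82  0.82]
2.1 [-0.61  0.66  0.48  1.74 -0.39  0.84  0.57]
1.8 [-0.64  0.67  0.53  1.74 -0.43  0.85  0.31]
1.5 [-0.67  0.68  0.59  1.74 -0.48  0.86  0.06]
1.2 [-0.7   0.7   0.64  1.74 -0.52  0.88 -0.2 ]
above 16.24 [0.58   0.1691 0.1604] w 0.0852 gf 0.0 F [-0.3  0.3  0.7] M [ 0.03  0.05 -0.03] q7 1.28
down 17.34 [0.5802 0.1692 0.0656] w 0.0854 gf 0.0 F [ 0.8 -0.1  1.2] M [-0.04  0.02  0.02] q7 1.32
grip 18.02 [0.58   0.1708 0.0655] w 0.0125 gf 58.7 F [0.  5.2 3.7] M [ 1.11  0.03 -0.03] q7 1.32
```

Run:
```python
from h import *
AX=np.array([.5797,.1707]);a=np.pi-.141;z=.065
while a>.95:
    a-=.12 if a>1.75 else .05
    ctrl.movep([*AX,z],q(a));s=st(f'{a:.2f}')
    if abs(s['wrist_torque'][2])>1.2 or np.linalg.norm(s['contact_force'])>40: break
```

```text
2.88 18.27 [0.58   0.1704 0.0654] w 0.0124 gf 59.1 F [-1.1  0.6  4.8] M [ 0.34  0.16 -0.03] q7 1.23
2.76 18.52 [0.5798 0.1701 0.0654] w 0.0121 gf 59.2 F [-0.2  0.8  4.8] M [0.18 0.2  0.06] q7 1.13
2.64 18.77 [0.5797 0.1698 0.0654] w 0.0123 gf 59.4 F [-2.2 -0.6  5.5] M [0.01 0.3  0.04] q7 1.04
2.52 19.02 [0.5795 0.1695 0.0654] w 0.0125 gf 59.6 F [-2.7 -0.8  6.8] M [-0.15  0.42  0.09] q7 0.95
2.40 19.27 [0.5793 0.1693 0.0654] w 0.0121 gf 59.8 F [-3.2 -0.   6.7] M [-0.22  0.61  0.13] q7 0.85
2.28 19.52 [0.5791 0.169  0.0654] w 0.0127 gf 59.9 F [-2.8 -1.5  7.7] M [-0.42  0.71  0.13] q7 0.76
2.16 19.77 [0.5788 0.1688 0.0654] w 0.0125 gf 60.1 F [-3.6 -2.4  8.7] M [-0.49  0.88  0.16] q7 0.67
2.04 20.02 [0.5785 0.1686 0.0654] w 0.0123 gf 60.2 F [-5.5 -2.6  9.1] M [-0.59  1.12  0.15] q7 0.57
1.92 20.27 [0.5782 0.1685 0.0654] w 0.0127 gf 60.4 F [-6.4 -3.9  9. ] M [-0.61  1.38  0.1 ] q7 0.48
1.80 20.52 [0.5778 0.1684 0.0653] w 0.0122 gf 60.5 F [-7.4 -3.6 10.6] M [-0.71  1.51  0.19] q7 0.39
1.68 20.77 [0.5775 0.1683 0.0653] w 0.0122 gf 60.7 F [-7.6 -3.7 10.9] M [-0.73  1.8   0.18] q7 0.29
1.63 2
[... 306 characters left out ...]
0.5769 0.1683 0.0653] w 0.0123 gf 61.3 F [-9.8 -3.1 12. ] M [-0.75  2.13  0.16] q7 0.13
1.43 22.02 [0.5768 0.1683 0.0653] w 0.0121 gf 61.3 F [-10.   -2.8  12.5] M [-0.73  2.2   0.17] q7 0.09
1.38 22.27 [0.5767 0.1683 0.0653] w 0.0121 gf 61.6 F [-9.5 -3.3 13.2] M [-0.72  2.28  0.25] q7 0.05
1.33 22.52 [0.5767 0.1683 0.0654] w 0.0123 gf 63.8 F [-10.2  -3.2  13.2] M [-0.85  2.36  0.69] q7 0.02
1.28 22.77 [0.5765 0.1684 0.0653] w 0.0125 gf 64.5 F [-10.5  -4.3  14.8] M [-0.84  2.42  0.79] q7 -0.02
1.23 23.02 [0.5765 0.1683 0.0653] w 0.012 gf 67.1 F [-10.7  -4.3  13.7] M [-0.84  2.48  1.17] q7 -0.06
1.18 23.27 [0.5765 0.1683 0.0653] w 0.0121 gf 70.3 F [-9.8 -5.  13.1] M [-0.96  2.4   1.39] q7 -0.1
```

The torque rises at about 1.35 rad, which is the hard stop. I unload slightly, release and inspect.

Run:
```python
from look import *
AX=np.array([.5767,.1684])
ctrl.movep([*AX,.065],q(1.28));st('unload')
ctrl.ungrasp();st('open')
ctrl.movel([*AX,.16],max_speed=.1)
ctrl.movep([*jw([-.03,.06]),.36],q(J[2]+np.pi/2))
analyse('w4',jw([-.063,-.13]),x0=list(J));z=np.load('w4.npz');im,W,d=z['im'],z['W'],z['d']
ok=smooth(d,.012);h=inn(W,J[:2],.08,.088,.1,ok)[:,:2]
for n,p in(('handle',h),('arm',None)):
    if p is None:
        p=inn(W,J[:2],.16,.046,.0605,ok)[:,:2];L=(p-J[:2])@RJ;p=p[(L[:,1]<-.068)&(L[:,0]>-.011)]
    vx,vy,x,y=cv2.fitLine(p.astype(np.float32),cv2.DIST_HUBER,0,.01,.01).ravel();print(n,np.arctan(vy/vx),len(p),p.mean(0))
cv2.imwrite('pics/w4c.png',cv2.resize(im[150:330,180:380],(800,600*180//150) if 0 else (660,594)))
```

```text
unload 23.52 [0.5764 0.1683 0.0655] w 0.0126 gf 64.3 F [-3.   1.5  7.4] M [0.23 0.56 0.6 ] q7 -0.02
open 24.23 [0.5767 0.1684 0.065 ] w 0.0855 gf 0.0 F [0.6 0.2 0.4] M [-0.03 -0.03 -0.01] q7 -0.02
w4 jig [ 0.5775  0.1708 -0.1455] 239 3228 0.0002988463511750601
 brick ((0.4990786910057068, 0.05334623157978058), (0.1083696261048317, 0.11788881570100784), 80.95347595214844) in jig [-0.0605 -0.1276]
 handle ((0.5753438472747803, 0.160808727145195), (0.09271034598350525, 0.013393953442573547), 77.7283935546875) 555
 arm jig angle -1.6428894657658273 386
handle 1.3613304 555 [0.57562045 0.16254882]
arm 1.364509 234 [0.55709655 0.0625292 ]
```

View pics/w4c.png

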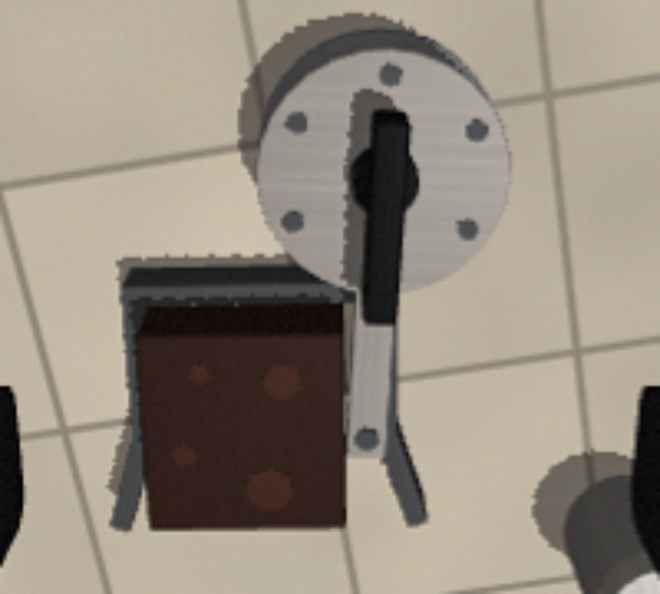

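The handle lies along the arm (1.361 against 1.365 rad). The arm rests at the brick, and the brick is unmoved and square against its stop. Handing in.

```bash
python3 -c "
from station import ticket;print(ticket.close_job())"
```

```text
the job is handed in; nothing more can be done
None
```

The job is handed in: the dark brick sits square against its end stop, blocking the turntable arm, and the handle was turned clockwise to its hard stop, lying along the arm. The tin, calliper, cube and brush were not touched, and it took about 25 s of the 72 s allowed.

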